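Pack away the folding button sample case

TASK

Pack the button sample case away: fold its inner leaf flat against the outer leaf, swing the two together shut over the front of the case, then hook the latch's loop behind the keeper on the outer leaf and snap the lever fully down, so that the latch draws the cover tight. Leave the pen cup, stapler, thread cone and keys where they are.

Things in the scene. Friction and masses are not known exactly. Their poses are not given: they have to be found in the camera images.
- case: Upright plywood sample case with aluminium edges, 100 deep (x) x 150 wide (y) x 150 mm high, firm on the desk, thread spools inside. Origin: centre of its underside; front looks along its -x, +y is its left. Its cover is a chain of two framed upright leaves 12 mm thick, from 9 to 148 mm above the desk: the outer one hinged on the case, the inner one on the outer one's far edge.
- outer_leaf (a joint): Angle of the outer leaf (146 mm wide) to the case's front, rad: 0 = shut, pi/2 = straight out to the front, near 3 = opened out to the case's left (stop at 3.05). Stiff hinge (0.14 N m), stays where left. A rubber buffer (1.5 N/mm, 5 mm) on the case's front holds the leaf ajar at 0.03 to 0.05; only the latch draws it to 0. Shut, it covers case-frame x = -76 to -64 mm.
- inner_leaf (a joint): Angle of the inner leaf (130 mm wide) to the outer leaf's inner face, rad: 0 = folded flat against it, pi/2 = square off it. Stays where left (0.035 N m). Shut, it lies between the case and the outer leaf; if the outer leaf is shut first, the inner one is left outside.
- outer_hinge (a point): On the outer leaf's upright hinge axis (case-frame x = -64, y = +75 mm), 148 mm above the desk. Frame turns with the leaf: -y along the leaf to its far edge, +x the normal of its inner face (face at x = -0.5 mm, outer face at x = -12.5 mm).
- inner_hinge (a point): On the inner leaf's upright hinge axis, at the outer leaf's far edge, 148 mm above the desk. Frame turns with the leaf: +y along the leaf (y = 3 to 133 mm); its face towards the outer leaf is at x = 0.5 mm, the other at x = 12.5 mm: push on that one to fold it.
- inner_edge (a point): Middle of the top of the inner leaf's free edge.
- outer_edge (a point): Middle of the top of the outer leaf's far edge.
- keeper (a point): Steel hook on the outer leaf's top edge, 24 mm wide: middle of the post face that the loop's bar bears on, 8 mm above the edge. Frame as outer_hinge. The post (5 mm) is behind it (+x); its lip overhangs 6 mm to -x, underside 6 mm and top 10 mm above this point. Hooked, the bar is under the lip, its centre 2.5 mm to -x of this point.
- latch_lever (a joint): Lever of the draw latch on the case's top, rad: 0 = flat, tip to the case's back (closed); pi/2 = up; 2.45 = over to the front (stop). Stays where left (0.03 N m). Plate 24 wide, 3 thick, 62 mm long. With the loop hooked the spring resists from about 1.3 down, most near 0.7 (0.15 N m, 2 to 4 N near the tip); below 0.15 it snaps down and stays.
- lever_pivot (a point): The lever's pivot (axis along the case's y), at case-frame x = -15.5, y = -32, z = 163 mm.
- lever_tip (a point): Middle of the lever's rounded tip, 60 mm from the pivot.
- loop_pin (a point): Pin in the lever, 17 mm from the pivot, on which the loop swings freely about the case's y. Drawing the loop forward pulls the lever over with it (2 to 3 N, up to its stop), so that the bar reaches past the keeper's lip; with the lever nearly upright the bar would land on the lip.
- loop_bar (a point): Middle of the loop's cross bar. The loop is a U of 5 mm steel wire, 47 mm wide over its arms; the bar ends in flat round knobs 10 mm thick, 58 mm over both. Bar to pin 69 mm; sprung, it stretches up to 12 mm at 3.6 N/mm. Its arms pass outside lever and keeper. At the start it lies thrown back on a rubber rest 11 mm high on the case's top; swing it over the lever to the front to hook it.
- pen_cup: Square pen cup with pens, 65 x 65 x 153 mm, bystander; origin under its middle.
- stapler: Stapler, 36 x 146 x 54 mm, bystander; origin under its middle.
- thread_cone: Dark thread cone, 57 mm across, 112 mm high, bystander; origin under its middle.
- keys: Bunch of keys lying flat, 110 x 121 x 8 mm, bystander; origin under its middle.

How it is judged (in metres and radians):
On the way, in this order (a step that is already met when the one before it is completed fails the run):
1. the inner leaf is folded flat against the outer leaf while the outer leaf is still open (value of joint inner_leaf below 0.12 rad and value of joint outer_leaf above 1 rad), for 0.2 s.
2. the two leaves are swung shut together over the case's front (value of joint inner_leaf below 0.12 rad and value of joint outer_leaf below 0.075 rad), for 0.2 s.
At the end, for the whole second after the job is handed in: Inner leaf folded within 0.06 rad, outer leaf shut within 0.02 rad, the loop's bar lies below the lip and in front of the keeper's post (within 7 mm), and the lever is down within 0.08 rad of flat (value of joint inner_leaf below 0.06 rad and value of joint outer_leaf below 0.02 rad and value of joint latch_lever below 0.08 rad and x of loop_bar in the frame of keeper between -0.007 and 0 m and z of loop_bar in the frame of keeper between -0.009 and 0.007 m); the robot touches nothing.
It fails at once if the pen cup is pushed more than 30 mm away or knocked over (distance of pen_cup from where it was at the start of the episode above 0.03 m or angle between pen_cup's own z axis and vertical above 0.5 rad).
It fails at once if the stapler is pushed more than 30 mm away or knocked over (distance of stapler from where it was at the start of the episode above 0.03 m or angle between stapler's own z axis and vertical above 0.5 rad).
It fails at once if the thread cone is pushed more than 30 mm away or knocked over (distance of thread_cone from where it was at the start of the episode above 0.03 m or angle between thread_cone's own z axis and vertical above 0.5 rad).
It fails at once if the bunch of keys is pushed more than 30 mm away or knocked over (distance of keys from where it was at the start of the episode above 0.03 m or angle between keys's own z axis and vertical above 0.5 rad).
It also fails if it takes over 72 s, if anything falls off the work surface, if the arm or the gripper's body presses on something with over 40 N, if the wrist force passes 120 N, or if a joint passes its speed limit or range.

ROBOT

A 6-joint arm with a two-finger parallel gripper is mounted at the origin on a cart in front of the work surface, level with it; the furniture and walls round the work are solid. World frame = base frame: x ahead of the robot, y to its left, z up, the work surface at z = 0. Lengths are in mm, angles in degrees, forces in N, time in s.
With the tool pointing down it reaches from about 300 to 750 mm from the base axis. Payload 8.5 kg.
Tool frame: the origin (TCP) lies at the very end of the fingers, on their centre line; the grasp point (between the pads) lies 19 mm behind it; z points along the fingers, y is the line along which they close (so a half turn about z gives the same grasp; the last joint's range is limited). The gripper opens to 88 mm and grips with 3 to 60 N. Pads are 18 mm wide; open, the fingers measure 123 mm over their backs; the gripper's body (75 mm by 187 mm) begins 45 mm behind the grasp point.
Start: joints at [54.758, 21.807, 74.336, -0, 83.858, -12.336], TCP at [214.069, 506.611, 238.748] pointing down, gripper open.
Joint ranges: [-178.18, 178.18], [-50.72, 133.34], [12.68, 142.11], [-81.47, 261.47], [9.98, 163.14], [-165.26, 165.26]. Speed limits (degrees/s): [136.94, 136.94, 180, 180, 180, 180].

INTERFACE

Orientations are given as [roll, pitch, yaw] about the fixed x, y, z axes, in that order (R = Rz(yaw) Ry(pitch) Rx(roll)).
In Python, from workcell import r gives the robot as it stands. Calls block until the motion is done:
- r.goto(position, orientation): joint-space move of the TCP to a pose.
- r.move_linear(position, frame=None, feed=150, threshold=None): straight line of the TCP; frame=None keeps the orientation; feed is the mean speed in mm/s. With threshold (N) it stops when the force on the tool has changed by that much, and returns True; else False.
- r.goto_joints(angles): joint-space move.
- r.gripper_to(opening, force=None): opening from 0.0 (shut) to 1.0 (fully open); force is the grip in N (None keeps the last); returns when the fingers have stopped.
- r.hold(seconds).
- r.ik(position, orientation): joint angles nearest the present ones, or None.
- r.snapshot(name): name is "scene" or "top"; returns (picture, depth): 420x560x3 uint8, red, green, blue; 420x560 float32, mm along the optical axis (not along the pixel's ray), 0 where there is no reading.
- r.camera_info(name): a dict with "mtx" (3x3 intrinsics, pixels), "D" ([k1, k2, p1, p2, k3] as OpenCV has them; the pictures are not rectified), "rvec" (rotation vector, rad) and "tvec" (3), from world to camera coordinates, as OpenCV has them. Camera axes: x right, y down, z forward; pixel columns grow to the right and rows downward; lengths in mm; the calibration is good to about 2 mm. A picture is of the moment at which its call begins. camera_info takes no time and is no camera call.
A pose or a line that the arm cannot do raises r.PlanningError and nothing moves.
- r.hand_in(): hands the job in; it is judged then, once.
Trained networks look in the newest picture that a camera, given by its name, has taken for a name from the list of things; names that differ only in an ending like _2 or _b are one class to them, and where a whole thing is asked for, a point or a joint stands for the part that bears it (a point fixed in the world has none). Each returns a list of dicts, best first, with "p" (0 to 1); they miss things now and then, are a little off and sometimes report something else, mostly with a low value. They report only what shows in the picture. A call takes as long as a camera call.
- r.boxes_of(camera, target): "location" ([row, column] in pixels, amid what is visible of it).
- r.cut_out(camera, target): "mask" (420x560 bool, what is visible of it) and "location" ([row, column] in pixels, amid what is visible of it).
Readings, each from a call of its own:
- r.current_time_s(): time.
- r.current_qpos(): joint angles.
- r.current_dq(): joint speeds.
- r.current_joint_torque(): joint torques, N m.
- r.current_tool_pos(): TCP position.
- r.current_orientation(): TCP orientation.
- r.current_ft_force(): force on the tool from outside, world axes, zero at the start.
- r.current_torque(): the same for the moment, N m.
- r.current_finger_gap(): opening from 0.0 (shut) to 1.0 (fully open).
- r.current_gripper_force(): force on a finger pad.
Only numpy, scipy, OpenCV 4.12 (cv2) and the standard library are available. Lean on these libraries where they do the work, as an engineer would, in place of code of your own. Each camera call takes 0.05 s, during which the arm holds its last target. There are 200 camera calls.

## Working session

There is one attempt and no reset: what is moved stays moved. The work goes in short steps, each a Python script; the robot and the scene stay as the last script left them, time stands still between calls to the robot, and variables do not carry over. Pictures are saved under pics/ and viewed, at most 14 in all, crops included, and the job is handed in when it is done.

```bash
ls; mkdir -p pics; cat > h.py <<'E'
import numpy as np, cv2
from workcell import r
def cam(n):
    c=r.camera_info(n); R,_=cv2.Rodrigues(np.array(c["rvec"],float)); return np.array(c["mtx"],float),np.array(c["D"],float),R,np.array(c["tvec"],float).ravel()
def px2w(n,rc,depth):
    """rc Nx2 (row,col) , depth N -> world"""
    K,D,R,t=cam(n); rc=np.atleast_2d(rc).astype(float)
    u=cv2.undistortPoints(rc[:,::-1].reshape(-1,1,2).copy(),K,D).reshape(-1,2)
    p=np.c_[u,np.ones(len(u))]*np.atleast_1d(depth)[:,None]
    return (p-t)@R
def px2z(n,rc,z):
    """intersect ray with plane z"""
    K,D,R,t=cam(n); o=-R.T@t; d=px2w(n,rc,1.0*np.ones(len(np.atleast_2d(rc))))-o
    return o+d*((z-o[2])/d[:,2])[:,None]
def w2px(n,P):
    c=r.camera_info(n); q,_=cv2.projectPoints(np.atleast_2d(P).astype(float),np.array(c["rvec"],float),np.array(c["tvec"],float),np.array(c["mtx"],float),np.array(c["D"],float)); return q.reshape(-1,2)[:,::-1]
E
python3 - <<'E'
from h import *
for n in ("scene","top"):
    im,d=r.snapshot(n); cv2.imwrite(f"pics/{n}0.png",im[:,:,::-1]); np.save(f"{n}_d.npy",d)
    K,D,R,t=cam(n); print(n,(-R.T@t).round(),R[2].round(2))
    for k in ["case","outer_hinge","inner_hinge","inner_edge","outer_edge","keeper","lever_pivot","lever_tip","loop_pin","loop_bar","pen_cup","stapler","thread_cone","keys"]:
        b=r.boxes_of(n,k)[:2]
        for x in b:
            rc=np.array(x["location"]); dd=d[int(rc[0]),int(rc[1])]
            print(k,round(x["p"],2),rc.round(),px2w(n,rc,dd).round()[0])
E
```

```text
pics
workcell.py
scene [ 223. -767.  803.] [ 0.31  0.6  -0.73]
case 0.97 [148. 272.] [561. -79. 151.]
outer_hinge 0.72 [123. 230.] [560. 148.  60.]
inner_hinge 0.73 [123. 219.] [523. 125.  88.]
inner_hinge 0.51 [149. 272.] [560. -78. 147.]
outer_edge 0.58 [118. 228.] [553. 143.  79.]
outer_edge 0.15 [311. 250.] [ 392. -315.    1.]
keeper 0.67 [122. 227.] [551. 143.  68.]
keeper 0.16 [312. 252.] [ 396. -318.    1.]
lever_pivot 0.86 [145. 275.] [569. -74. 150.]
lever_tip 0.75 [136. 283.] [580. -87. 179.]
lever_tip 0.23 [121. 227.] [548. 139.  75.]
loop_pin 0.95 [140. 286.] [598. -66. 147.]
loop_bar 0.46 [146. 314.] [ 630. -126.  163.]
loop_bar 0.19 [134. 286.] [606. -52. 149.]
pen_cup 0.81 [303. 355.] [ 545. -422.   68.]
stapler 0.74 [338. 317.] [ 459. -440.   46.]
thread_cone 0.64 [279. 393.] [ 639. -406.   56.]
keys 0.81 [310. 248.] [ 391. -310.   -1.]
top [ 280. -208. 1345.] [ 0.21  0.02 -0.98]
case 0.21 [198. 236.] [565. -95. 178.]
outer_hinge 0.75 [194. 149.] [592. 144.  42.]
outer_hinge 0.54 [199. 234.] [555. -95. 209.]
inner_edge 0.95 [216. 147.] [526. 128.  94.]
outer_edge 0.76 [197. 151.] [591. 144.  20.]
outer_edge 0.33 [285. 322.] [ 396. -313.    4.]
keeper 0.78 [193. 151.] [588. 129.  79.]
lever_pivot 0.89 [198. 221.] [570. -58. 150.]
lever_pivot 0.64 [212. 146.] [545. 141.  55.]
lever_tip 0.73 [197. 235.] [567. -93. 183.]
loop_pin 0.74 [195. 235.] [578. -90. 154.]
loop_pin 0.68 [262. 370.] [ 457. -426.   56.]
pen_cup 0.61 [226. 367.] [ 553. -419.   28.]
thread_cone 0.65 [188. 355.] [ 639. -380.   63.]
keys 0.74 [285. 323.] [ 397. -317.    1.]
```

```bash
python3 - <<'E'
import cv2
a=cv2.imread("pics/scene0.png");b=cv2.imread("pics/top0.png")
c=cv2.resize(a[60:260,160:420],None,fx=3,fy=3,interpolation=cv2.INTER_CUBIC);cv2.imwrite("pics/c1.png",c[:600,:800])
c=cv2.resize(b[140:290,100:300],None,fx=4,fy=4,interpolation=cv2.INTER_CUBIC);cv2.imwrite("pics/c2.png",c)
E
```

```text
(no output)
```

View pics/c1.png

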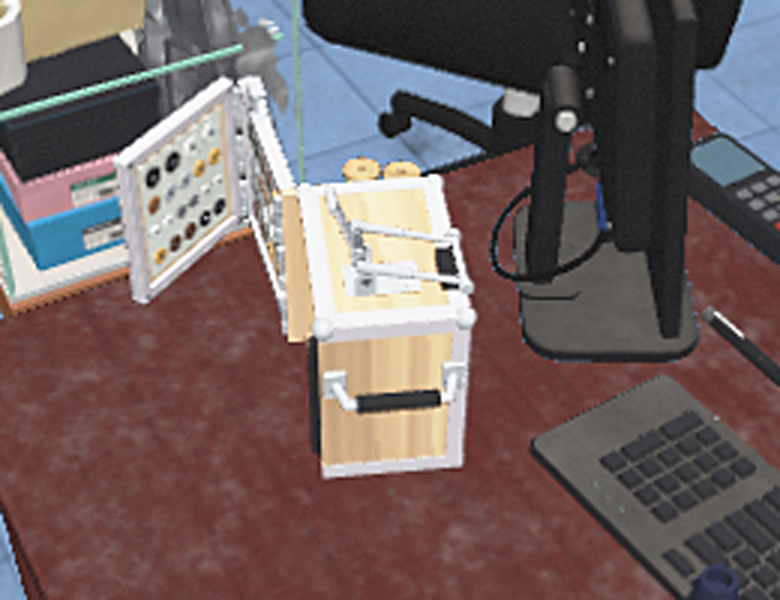

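View pics/c2.png

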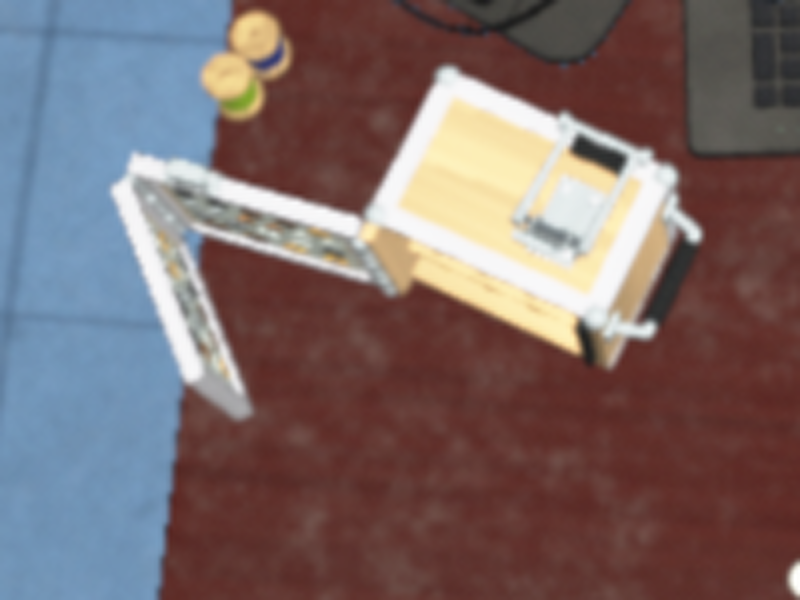

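The crops show the case with its front facing the robot side. The outer leaf is opened out to the left (crop 2: (370,250)→(140,165)). The inner leaf is folded out from its far edge towards the robot, with its free edge at (190,380). The loop is thrown back on its rest and the lever points forward. I'll measure the poses from depth next.

```bash
python3 - <<'E'
from h import *
rr,cc=np.mgrid[0:420,0:560]
cor={"BL":(75,445),"FL":(215,370),"BR":(175,670),"FR":(310,600)}
top={k:px2z("top",(140+v[0]/4-.4,100+v[1]/4-.4),150)[0] for k,v in cor.items()}
print({k:v.round(1) for k,v in top.items()})
cs={"BL":(182,432),"FL":(190,310),"BR":(318,465),"FR":(327,322)}
print({k:px2z("scene",(60+v[0]/3-.3,160+v[1]/3-.3),150)[0].round(1) for k,v in cs.items()})
for n,ext in (("top",(300,140,700,100)),("scene",0)):
    d=np.load(n+"_d.npy"); P=px2w(n,np.c_[rr.ravel(),cc.ravel()],d.ravel())
    ok=(d.ravel()>0)&(abs(P[:,2]-149)<6)&(P[:,0]>400)&(P[:,0]<720)&(abs(P[:,1]-40)<260)
    Q=P[ok]; print(n,len(Q))
    c=Q[(Q[:,1]<25)]; print("case",[np.round(v,1) for v in cv2.minAreaRect(c[:,:2].astype(np.float32))],np.median(c[:,2]))
    m=np.zeros((350,350,3),np.uint8); xy=Q[:,:2]
    for x,y in xy: cv2.circle(m,(int((260-y)*.85),int((700-x)*.85)),1,(255,)*3 if n=="top" else (0,255,255),-1)
    np.save(n+"_q.npy",Q); cv2.imwrite(f"pics/map_{n}.png",m)
a=cv2.imread("pics/map_top.png");b=cv2.imread("pics/map_scene.png");cv2.imwrite("pics/map.png",np.hstack([a,b]))
E
```

```text
{'BL': array([664.8, -23.8, 150. ]), 'FL': array([576.2,  11.8, 150. ]), 'BR': array([ 612.3, -161.8,  150. ]), 'FR': array([ 528.9, -127.5,  150. ])}
{'BL': array([661.6, -28.9, 150. ]), 'FL': array([580.2,   3.3, 150. ]), 'BR': array([ 609.9, -164.2,  150. ]), 'FR': array([ 524. , -128.9,  150. ])}
top 2901
case [array([590.4, -69.5]), array([166. , 117.1]), np.float64(69.7)] 149.86264790311918
scene 2510
case [array([590.2, -71. ]), array([167.8, 117.6]), np.float64(69.2)] 150.2591316196841
```

View pics/map.png

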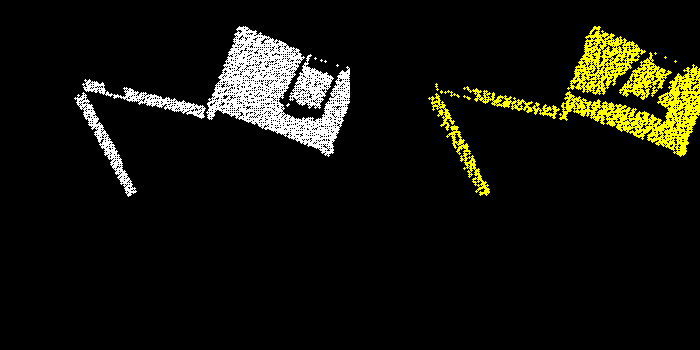

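```bash
cat > model.py <<'E'
import numpy as np
def rot(a): c,s=np.cos(a),np.sin(a); return np.array([[c,-s],[s,c]])
class M:
    """planar model; p=[x,y,yaw(rad),th_outer,th_inner]"""
    def __init__(s,p):
        s.o=np.array(p[:2]);s.R=rot(p[2]);s.to=p[3];s.ti=p[4]
        s.Ro=s.R@rot(-s.to); s.ho=s.case(-64,75)
        s.Ri=s.Ro@rot(-s.ti); s.hi=s.outer(0,-146)
    def case(s,x,y): return s.o+s.R@np.array([x,y])
    def outer(s,x,y): return s.ho+s.Ro@np.array([x,y])
    def inner(s,x,y): return s.hi+s.Ri@np.array([x,y])
E
python3 - <<'E'
from h import *; from model import *
from scipy.optimize import minimize; from scipy.spatial import cKDTree
def rects(p,k):
    m=M(p); L=[(m.o,m.R,-50,50,-75,75)] if k=="case" else [(m.ho,m.Ro,-12.5,-.5,-146,0),(m.hi,m.Ri,.5,12.5,3,133)]
    return L
def cost(p,Q,k,T):
    ds=[];S=[]
    for o,R,x0,x1,y0,y1 in rects(p,k):
        q=(Q-o)@R; dx=np.maximum(np.maximum(x0-q[:,0],q[:,0]-x1),0);dy=np.maximum(np.maximum(y0-q[:,1],q[:,1]-y1),0); ds.append(np.hypot(dx,dy))
        g=np.array(np.meshgrid(np.arange(x0+1,x1,2),np.arange(y0+1,y1,2))).reshape(2,-1).T; S.append(o+g@R.T)
    d=np.min(ds,0); e=T.query(np.vstack(S))[0]
    return np.minimum(d,5).mean()+np.minimum(np.maximum(e-1.,0),5).mean()
for n in ("top","scene"):
    Q=np.load(n+"_q.npy"); 
    p=np.array([595,-75,np.radians(-20.5),2.9,1.2])
    C=Q[(Q[:,1]<12),:2]; T=cKDTree(C)
    f=minimize(lambda v:cost(np.r_[v*[1,1,.01],2.9,1.2],C,"case",T),p[:3]*[1,1,100],method="Nelder-Mead",options=dict(initial_simplex=p[:3]*[1,1,100]+np.array([[0,0,0],[6,0,0],[0,6,0],[0,0,5]])))
    print(n,f.x.round(2),round(f.fun,2))
    B=Q[Q[:,1]>12,:2]; T2=cKDTree(B); c=f.x*[1,1,.01]
    best=min((minimize(lambda v:cost(np.r_[c,v],B,"leaf",T2),[a,b],method="Nelder-Mead") for a in (2.7,2.95) for b in (1.0,1.3,1.6)),key=lambda z:z.fun)
    print(best.x.round(3),round(best.fun,2))
    m=M(np.r_[c,best.x]); print("ho",m.ho.round(1),"hi",m.hi.round(1),"free",m.inner(6,133).round(1),"yaw",np.degrees(c[2]))
K=r.current_orientation(); print(K,r.current_tool_pos(),r.current_time_s(),r.current_ft_force())
print("lever/loop", [(k,px2w("scene",np.array(v)/[3,3]+[60,160],np.load("scene_d.npy")[int(v[0]/3+60),int(v[1]/3+160)]).round()) for k,v in dict(tip=(193,333),pin=(230,357),bar1=(237,455),bar2=(288,468)).items()])
E
```

```text
top [593.49 -75.17 -37.55] 0.53
[2.981 0.868] 0.49
ho [561.5  18.1] hi [592.6 160.7] free [472.3 103.6] yaw -21.513498050633086
scene [592.53 -78.6  -36.86] 0.91
[2.989 0.858] 0.84
ho [559.9  14.4] hi [591.1 157. ] free [471.4  98.8] yaw -21.12186908317048
[-1.79997652e+02 -1.06638214e-03  1.57092955e+02] [214.06610828 506.61271677 238.72886641] 1.5 [0.27083992 0.60505988 0.0513565 ]
lever/loop [('tip', array([[553., -90., 220.]])), ('pin', array([[569., -92., 185.]])), ('bar1', array([[ 636., -106.,  164.]])), ('bar2', array([[ 618., -153.,  163.]]))]
```

View pics/scene0.png

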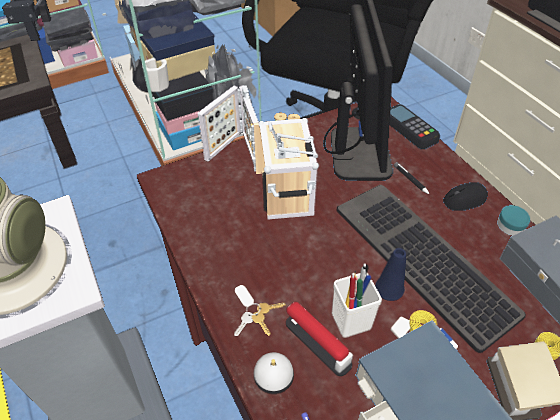

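```bash
python3 - <<'E'
from h import *; from model import *
m=M([593,-77,np.radians(-21.3),2.985,.863])
rr,cc=np.mgrid[0:420,0:560]
G={}
for n in ("top","scene"):
    d=np.load(n+"_d.npy"); P=px2w(n,np.c_[rr.ravel(),cc.ravel()],d.ravel()); P=P[d.ravel()>0]; G[n]=P
    Q=P[(P[:,2]>151)&(P[:,2]<175)&(P[:,1]>20)&(P[:,1]<170)&(P[:,0]>500)&(P[:,0]<630)]
    q=(Q[:,:2]-m.ho)@m.Ro
    for lo in (155,160): 
        s=Q[:,2]>lo; print(n,"keeper leaf-frame",lo,s.sum(),np.percentile(q[s],[5,50,95],axis=0).round(1).tolist(),Q[s][:,2].max() if s.any() else 0)
    if n=="scene":
        pass
P=np.vstack(list(G.values()))
H=np.full((10,16),-999)
for x,y,z in P[(P[:,1]>-300)&(P[:,1]<500)&(P[:,0]>300)&(P[:,0]<800)]:
    i,j=int((800-x)//50),int((500-y)//50); H[min(i,9),min(j,15)]=max(H[min(i,9),min(j,15)],z)
print("cols y 500..-300 step 50; rows x 800..300"); print(H)
# lever / loop in case frame
for n,P in G.items():
    q=(P[:,:2]-m.o)@m.R; s=(abs(q[:,0])<75)&(abs(q[:,1]+32)<40)&(P[:,2]>158)
    A=np.c_[q,P[:,2]][s]
    b=A[A[:,0]>40]; print(n,"bar pts",np.median(b,0).round(1),np.percentile(b,[5,95],axis=0).round(1).tolist())
    b=A[(A[:,2]>195)&(A[:,2]<235)]; print("lever",np.median(b,0).round(1),np.percentile(b,[5,95],axis=0).round(1).tolist()); 
E
```

```text
top keeper leaf-frame 155 53 [[-13.9, -119.0], [-7.9, -108.4], [-3.1, -98.5]] 170.48701935595497
top keeper leaf-frame 160 48 [[-14.0, -118.9], [-8.2, -108.6], [-3.5, -99.4]] 170.48701935595497
scene keeper leaf-frame 155 46 [[-11.2, -116.8], [-5.5, -103.9], [-1.2, -94.4]] 167.11233760057485
scene keeper leaf-frame 160 39 [[-11.4, -117.4], [-6.1, -105.0], [-1.3, -94.9]] 167.11233760057485
cols y 500..-300 step 50; rows x 800..300
[[-734 -742 -742 -999 -999 -999   -3    6   19  318  368  370  370  364
    20   19]
 [-738 -733 -734 -999 -999 -999   -5   46    7   25   51  324  370  371
   369   19]
 [-735 -737 -736 -999 -999 -999   41   49    8    5  156  153    7   18
    16   16]
 [-736 -739 -731 -999 -999 -999  150  149    7  152  156  177  170  165
    10    8]
 [-735 -728 -729 -734 -999 -999  152  170  153  156  157  224  211  155
     9    6]
 [-736 -736 -735 -999 -999 -999  148  155    8    7    7  224  223  108
     6    6]
 [-736 -732 -732 -999 -999 -999    0  154  148    7    6    7    7    7
     7    7]
 [-730 -733 -735 -999 -999 -999    0   10    7    7    8    7    8    7
     5   11]
 [-734 -734 -737 -750 -999 -999    2    8    8    9    7    7    9    8
     5   10]
 [-736 -732 -733 -735 -731 -738    1    8    9    9    8    8    6    7
     7    6]]
top bar pts [ 46.8 -30.3 162.6] [[40.8, -56.1, 158.5], [51.4, -3.8, 166.2]]
lever [-34.4 -30.3 220.4] [[-37.9, -40.9, 201.9], [-27.3, -19.4, 223.7]]
scene bar pts [ 47.3 -32.2 162.9] [[40.8, -60.9, 159.7], [52.4, -7.0, 166.2]]
lever [-32.  -36.3 217.2] [[-37.4, -44.4, 199.5], [-26.2, -21.4, 223.6]]
```

The full scene view shows the space left of the leaves is free past the desk edge. The bystanders are far off at y < -300. The keeper, bar (case 47, -32, z 163) and lever (about 1.88 rad) all match the dimensions in the brief. Next I fold the inner leaf.

```bash
cat >> h.py <<'E'
from model import *
from scipy.spatial.transform import Rotation as Rt
CY=np.radians(-21.3); P0=[593,-77,CY]
def ori(tilt=0):
    """tool y along case y; tilt>0 leans the body to the case's front"""
    t=np.radians(tilt); z=np.array([np.sin(t),0,-np.cos(t)]); y=np.array([0,1.,0]); x=np.cross(y,z)
    R=Rt.from_euler('z',CY).as_matrix()@np.c_[x,y,z]
    return Rt.from_matrix(R).as_euler('xyz',degrees=True).tolist()
def sup(a): return 9*abs(np.cos(a))+17.5*abs(np.sin(a))   # closed fingers, a = leaf angle to case y
def st(msg=""): print(msg,"t",round(r.current_time_s(),1),"pos",np.round(r.current_tool_pos(),1),"f",np.round(r.current_ft_force(),1))
E
python3 - <<'E'
from h import *
def pos(phi,extra=0,rad=112,z=115):
    m=M(P0+[2.985,phi]); return [*m.inner(12.5+sup(2.985+phi)+extra,rad),z]
print(ori(),pos(.863,25),pos(0))
O=ori()
print(r.ik(pos(.863,25,z=230),O),r.ik(pos(0),O))
r.gripper_to(0,20)
r.goto(pos(.863,25,z=240),O); st()
print(r.move_linear(pos(.863,25),threshold=8)); st()
for phi in list(np.arange(.8,.0,-.1))+[0,-.04,-.07]:
    if r.move_linear(pos(phi),feed=90,threshold=6): print("stop at",phi);break
st(); r.hold(.3)
im,d=r.snapshot("top"); cv2.imwrite("pics/f1.png",im[130:280,90:290,::-1].repeat(4,0).repeat(4,1))
E
```

```text
[180.0, 0.0, 158.7] [np.float64(466.7595209306613), np.float64(154.86989940263285), 115] [np.float64(544.3118922103022), np.float64(54.490508249163724), 115]
[  4.53251214  16.37800439  84.14452509   0.          79.47747052
 -64.16748786] [ -6.68673988  28.46895397  85.61317442   0.          65.91787161
 -75.38673988]
 t 4.4 pos [466.6 155.6 240.1] f [-0.6  0.5 -0.2]
False
 t 5.4 pos [467.2 155.1 115.7] f [0.6 0.6 0.3]
 t 8.7 pos [547.4  53.2 114.7] f [-16.6   7.6   6.8]
```

View pics/f1.png

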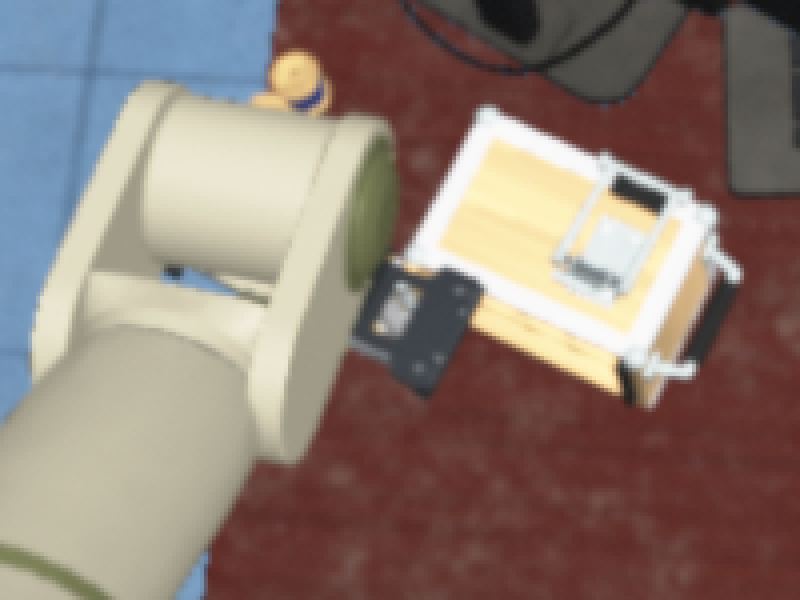

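Gripper pressed the folded leaf against the stop, though the arm hides it in this picture. I'll back off and check with depth.

```bash
cat >> h.py <<'E'
from scipy.optimize import minimize; from scipy.spatial import cKDTree
def fit_leaf(n,x0s,zr=(143,152),fixed_case=None):
    """fit leaf angles from depth of camera n"""
    im,d=r.snapshot(n); rr,cc=np.mgrid[0:420,0:560]
    P=px2w(n,np.c_[rr.ravel(),cc.ravel()],d.ravel()); P=P[(d.ravel()>0)&(P[:,2]>zr[0])&(P[:,2]<zr[1])]
    c=fixed_case or {"top":[593.5,-75.2,np.radians(-21.5)],"scene":[592.5,-78.6,np.radians(-21.1)]}[n]
    q=(P[:,:2]-c[:2])@rot(c[2]); P=P[(np.hypot(q[:,0]+64,q[:,1]-75)<165)&~((q[:,0]>-50)&(abs(q[:,1])<80))][:,:2]
    if len(P)<20: return n,"few",len(P)
    T=cKDTree(P)
    def cost(v):
        m=M(list(c)+list(v)); ds=[];S=[]
        for o,R,a,b,e,f in ((m.ho,m.Ro,-12.5,-.5,-146,0),(m.hi,m.Ri,.5,12.5,3,133)):
            k=(P-o)@R; ds.append(np.hypot(np.maximum(np.maximum(a-k[:,0],k[:,0]-b),0),np.maximum(np.maximum(e-k[:,1],k[:,1]-f),0)))
            g=np.array(np.meshgrid(np.arange(a+1,b,2),np.arange(e+1,f,2))).reshape(2,-1).T; S.append(o+g@R.T)
        return np.minimum(np.min(ds,0),8).mean()+np.minimum(np.maximum(T.query(np.vstack(S))[0]-1,0),5).mean()
    b=min((minimize(cost,x,method="Nelder-Mead") for x in x0s),key=lambda z:z.fun)
    return n,b.x.round(3),round(b.fun,2),len(P)
E
python3 - <<'E'
from h import *
m=M(P0+[3.0,0]); O=ori(); z=115
r.move_linear([*m.inner(12.5+9+40,112),z]); r.move_linear([*m.inner(12.5+9+40,112),260],feed=250)
B=[*m.outer(-12.5-9-25,-122),260]; print(B, r.ik(B,O), r.ik(B[:2]+[115],O))
st()
for n in ("top","scene"): print(fit_leaf(n,[(3.0,.02),(2.9,.2),(3.04,.1)]))
E
```

```text
[np.float64(633.7219257962647), np.float64(124.29938949124079), 260] [  0.61410957  31.19034229  55.00393696   0.          93.80572074
 -68.08589043] [  0.61410957  37.17022555  68.33157392   0.          74.49820053
 -68.08589043]
 t 10.2 pos [508.5  63.1 258.8] f [-1.   0.5 -1.1]
('top', array([ 3.11, -0.02]), np.float64(3.9), 182)
('scene', array([3.045, 0.   ]), np.float64(1.21), 405)
```

```bash
python3 - <<'E'
from h import *
O=ori(); z=115
def pos(th,extra=0,rad=122,z=z): return [*M(P0+[th,0]).outer(-12.5-sup(th)-extra,-rad),z]
for th in np.arange(3.04,-.05,-.2):
    if r.ik(pos(th),O) is None: print("no ik",th)
r.move_linear(pos(3.04,25,z=260),feed=250)
print(r.move_linear(pos(3.04,25),feed=200,threshold=8)); st()
for th in list(np.arange(3.0,.2,-.2))+[.1]:
    if r.move_linear(pos(th),feed=140,threshold=15): print("stop",th); break
st("pre")
E
```

```text
False
 t 11.9 pos [640.  120.7 116.6] f [-0.2  0.2  0.7]
pre t 17.0 pos [483.9 -81.4 114.8] f [ 0.  -0.5 -0. ]
```

```bash
python3 - <<'E'
from h import *
def pos(th,extra=0,rad=122,z=115): return [*M(P0+[th,0]).outer(-12.5-sup(th)-extra,-rad),z]
print(r.move_linear(pos(-.02),feed=40,threshold=9)); st("pushed"); r.hold(.3); st()
r.move_linear(pos(.0,40),feed=150); r.move_linear(pos(0,60,z=300),feed=250)
st()
for n in ("top","scene"): print(fit_leaf(n,[(.04,.01),(.1,.02),(.2,.0)]))
im,d=r.snapshot("scene"); cv2.imwrite("pics/f2.png",im[70:220,190:390,::-1].repeat(4,0).repeat(4,1))
E
```

```text
True
pushed t 17.4 pos [495.6 -88.8 114.6] f [-4.7  2.2  3.7]
 t 17.7 pos [495.4 -88.7 114.5] f [-4.4  2.2  4.5]
 t 19.0 pos [440.4 -68.  298.8] f [-0.1  0.2  0.1]
('top', array([0.028, 0.341]), np.float64(4.88), 66)
('scene', array([0.028, 0.005]), np.float64(1.03), 524)
```

View pics/f2.png

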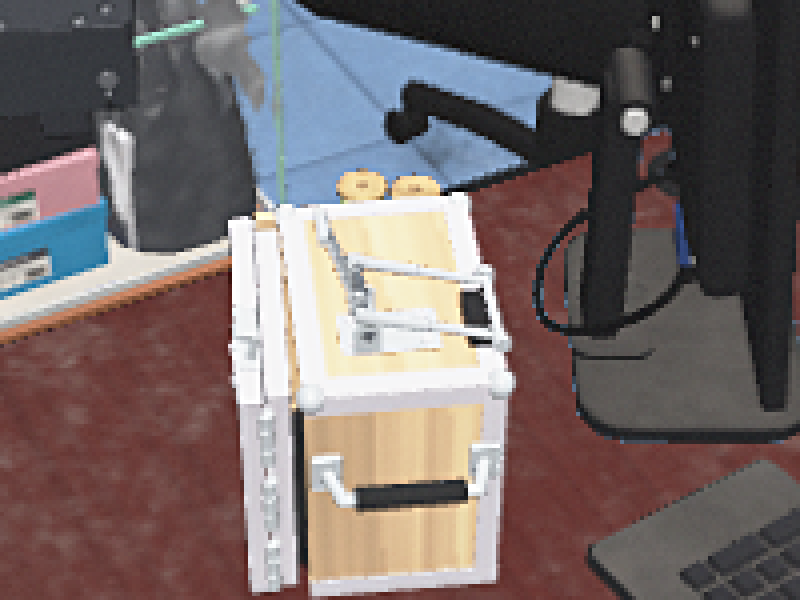

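Both leaves are shut with the inner one inside and the gap on the buffer (fit 0.028 and 0.005). The keeper is on the left edge at (243,350). The loop still lies back. Next I grip the bar by its knobs.

```bash
cat >> h.py <<'E'
TL=12; OT=ori(TL); H=5
def tcp(x,z,y=-32,h=H):
    """TCP for a bar centre at case x,y and height z"""
    t=np.radians(TL); m=M(P0+[0,0]); return [*m.case(x+h*np.sin(t),y),z-h*np.cos(t)]
def bar():
    p=r.current_tool_pos(); t=np.radians(TL); q=(np.array(p[:2])-P0[:2])@rot(CY); return np.round([q[0]-H*np.sin(t),q[1],p[2]+H*np.cos(t)],1)
E
python3 - <<'E'
from h import *
print(OT,[r.ik(tcp(*v),OT) is not None for v in ((47,163.5),(47,240),(-20,248),(-95,160))])
r.gripper_to(1.0)
r.goto(tcp(47,270),OT); st()
print(r.move_linear(tcp(47,163.5),feed=120,threshold=6)); st(); print(bar())
r.gripper_to(0.0,12); print(r.current_finger_gap(),r.current_gripper_force()); st()
E
```

```text
[180.0, 12.000000000000004, 158.7] [True, True, True, True]
 t 21.2 pos [ 625.5 -124.   265.5] f [ 0.6 -0.9  0. ]
False
 t 22.3 pos [ 626.4 -124.4  159.6] f [0.5 0.4 0.1]
[ 47.3 -32.  164.5]
0.6540024347141068 11.999971568584442
 t 22.9 pos [ 626.5 -123.9  158.8] f [2.3 2.4 1.1]
```

```bash
python3 - <<'E'
from h import *
pin=np.array([-20.7,179.1])
for a in np.radians([5,30,55,80,105,130,155,175]):
    if r.move_linear(tcp(pin[0]+69*np.cos(a),pin[1]+69*np.sin(a)),feed=130,threshold=20): print("stop",a); break
st(); print(bar(),r.current_finger_gap())
E
```

```text
t 25.8 pos [499.2 -74.9 180.5] f [-3.1  4.5  1.2]
[-89.2 -32.1 185.4] 0.6569029008463897
```

```bash
python3 - <<'E'
from h import *
print(r.move_linear(tcp(-95,175),feed=80,threshold=20)); st(); print(bar())
print(r.move_linear(tcp(-93.5,157),feed=60,threshold=15)); st(); print(bar(),r.current_finger_gap())
im,d=r.snapshot("scene"); cv2.imwrite("pics/f3.png",cv2.resize(im[90:190,210:340,::-1],None,fx=6,fy=6,interpolation=cv2.INTER_CUBIC))
E
```

```text
False
 t 26.1 pos [495.5 -73.5 171.2] f [ 4.4  1.7 -0.1]
[-93.2 -32.2 176.1]
False
 t 26.5 pos [495.7 -73.5 152.4] f [3.8 3.2 1.1]
[-92.9 -32.1 157.3] 0.6532535055748087
```

View pics/f3.png

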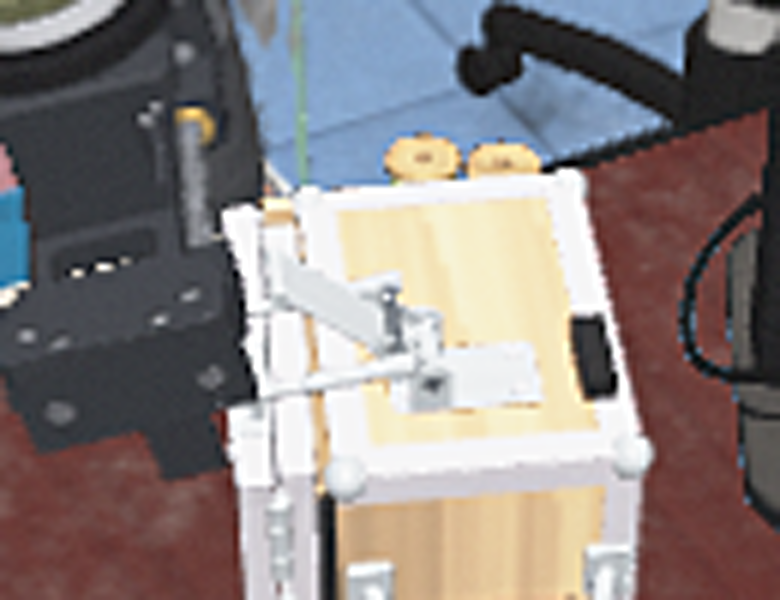

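The lever is over to the front (tip near (285,285)), the loop arm runs forward, and the gripper holds the bar in front of the leaf. Now I push the bar in under the lip.

```bash
python3 - <<'E'
from h import *
for x in (-86,-80,-77,-75,-73.5):
    s=r.move_linear(tcp(x,156.3),feed=40,threshold=7); f=np.array(r.current_ft_force()); print(x,s,bar(),"fx_case",(f[:2]@rot(CY)).round(1),f[2].round(1))
    if s: break
E
```

```text
-86 True [-89.8 -31.8 156.2] fx_case [0.1 0.1] 1.0
```

```bash
python3 - <<'E'
from h import *
for x in (-86,-83,-80,-78,-76.5,-75,-74):
    s=r.move_linear(tcp(x,156.3),feed=40,threshold=12); f=np.array(r.current_ft_force()); c=(f[:2]@rot(CY)); print(x,s,bar(),"f_case",c.round(1),f[2].round(1))
    if s or c[0]<-8: break
E
```

```text
-86 False [-86.3 -31.9 156.1] f_case [-1.7  3. ] 0.1
-83 False [-82.9 -31.9 156.3] f_case [-0.5  3.4] 0.3
-80 False [-79.9 -31.9 156.3] f_case [-0.9  3.2] 0.5
-78 False [-78.6 -32.  156.1] f_case [-4.6  2.8] 0.9
-76.5 False [-77.6 -32.  155.8] f_case [-7.3  3.5] 0.8
-75 False [-76.6 -32.  155.7] f_case [-9.7  2.2] 3.0
```

```bash
python3 - <<'E'
from h import *
r.move_linear(tcp(-77.5,156),feed=40); print(bar())
r.gripper_to(0.9,12); st()
r.move_linear(tcp(-95,240),feed=150); r.move_linear(tcp(-170,300),feed=300); r.gripper_to(0.0,20); st()
for n,(a,b,c,d_) in (("scene",(95,175,210,317)),):
    im,d=r.snapshot(n); cv2.imwrite("pics/f4.png",cv2.resize(im[a:b,c:d_,::-1],None,fx=7,fy=7,interpolation=cv2.INTER_CUBIC))
rr,cc=np.mgrid[0:420,0:560]
for n in ("top","scene"):
    im,d=r.snapshot(n); P=px2w(n,np.c_[rr.ravel(),cc.ravel()],d.ravel()); P=P[d.ravel()>0]; q=np.c_[(P[:,:2]-P0[:2])@rot(CY),P[:,2]]
    for lab,s in (("lever",(abs(q[:,0])<70)&(abs(q[:,1]+32)<16)&(q[:,2]>195)&(q[:,2]<240)),("knobs",(q[:,0]<-55)&(q[:,0]>-110)&(abs(abs(q[:,1]+32)-26)<8)&(q[:,2]>152)&(q[:,2]<175)),("keeper",(q[:,0]<-55)&(q[:,0]>-110)&(abs(q[:,1]+32)<14)&(q[:,2]>158)&(q[:,2]<172))):
        print(n,lab,s.sum(),np.percentile(q[s],[5,50,95],axis=0).round(1).tolist() if s.any() else "")
E
```

```text
[-77.9 -31.9 155.8]
 t 29.1 pos [510.3 -79.2 151.2] f [ 0.  -0.4 -0.6]
 t 31.4 pos [424.  -45.4 295.1] f [-0.5  0.6  0.9]
top lever 34 [[-27.7, -41.6, 215.6], [-25.1, -31.5, 222.6], [-22.0, -19.6, 226.5]]
top knobs 81 [[-84.8, -57.9, 162.0], [-75.7, -13.3, 168.1], [-57.8, -4.4, 173.1]]
top keeper 71 [[-83.4, -41.9, 161.3], [-76.5, -31.0, 165.5], [-69.5, -19.9, 168.6]]
scene lever 49 [[-27.2, -45.6, 197.9], [-23.1, -39.6, 223.3], [-20.6, -21.3, 225.8]]
scene knobs 100 [[-84.4, -61.1, 163.4], [-74.0, -52.2, 167.7], [-56.9, -6.4, 172.4]]
scene keeper 71 [[-82.9, -43.9, 162.7], [-75.3, -34.6, 165.8], [-68.7, -20.9, 167.9]]
```

View pics/f4.png

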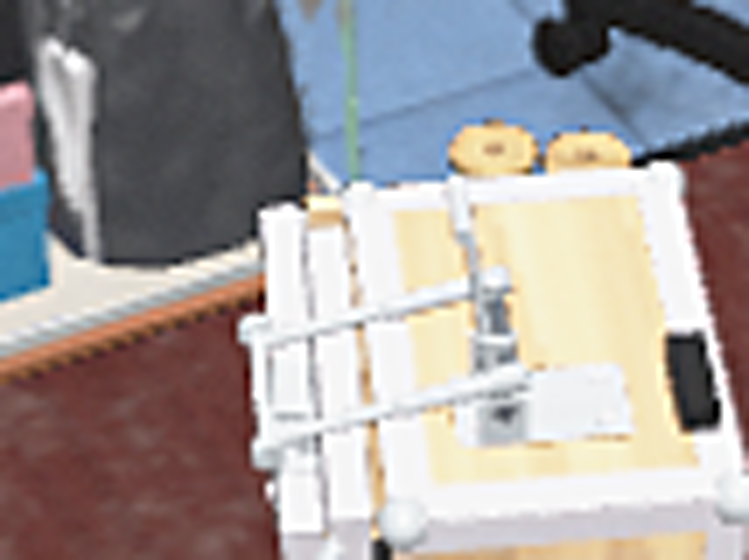

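```bash
python3 - <<'E'
from h import *
m=M(P0+[0.04,0])
for lab,p in dict(keeper=(-74,-32,156),liptopfront=(-80,-32,166),bar_low=(-80,-32,156),bar_hi=(-86,-32,168),knobR=(-80,-58,156),knobRhi=(-86,-58,168),knobLhi=(-86,-6,168),knobLlo=(-80,-6,156)).items():
    w=[*m.case(*p[:2]),p[2]]; a=w2px("scene",w)[0]; b=w2px("top",w)[0]; print(lab,((a-[95,210])*7).round(),b.round(1))
rr,cc=np.mgrid[0:420,0:560]
for n in ("top","scene"):
    im,d=r.snapshot(n); P=px2w(n,np.c_[rr.ravel(),cc.ravel()],d.ravel()); P=P[d.ravel()>0]; q=np.c_[(P[:,:2]-P0[:2])@rot(CY),P[:,2]]
    s=(q[:,0]<-64)&(q[:,0]>-100)&(abs(q[:,1]+32)<36)&(q[:,2]>153)&(q[:,2]<180); q=q[s]
    for y0 in range(-66,4,5):
        k=q[(q[:,1]>=y0)&(q[:,1]<y0+5)]
        if len(k): print(n,y0,len(k),"x",np.percentile(k[:,0],[5,50,95]).round(),"z",np.percentile(k[:,2],[5,50,95]).round())
    if n=="top": cv2.imwrite("pics/f5.png",cv2.resize(im[170:240,170:270,::-1],None,fx=8,fy=8,interpolation=cv2.INTER_CUBIC))
E
```

```text
keeper [409. 285.] [222.1 228.3]
liptopfront [383. 262.] [223.6 226.7]
bar_low [410. 264.] [224.5 227.1]
bar_hi [380. 240.] [225.8 225.5]
knobR [472. 269.] [229.2 237.3]
knobRhi [441. 246.] [230.6 235.7]
knobLhi [320. 235.] [221.  215.3]
knobLlo [351. 258.] [219.7 217. ]
top -61 9 x [-86. -82. -73.] z [157. 164. 170.]
top -56 16 x [-84. -77. -66.] z [164. 168. 171.]
top -51 11 x [-83. -78. -65.] z [164. 167. 170.]
top -46 8 x [-83. -79. -70.] z [155. 164. 169.]
top -41 15 x [-83. -77. -70.] z [164. 167. 169.]
top -36 13 x [-83. -76. -70.] z [164. 166. 169.]
top -31 16 x [-82. -76. -68.] z [160. 165. 170.]
top -26 15 x [-83. -76. -70.] z [163. 166. 167.]
top -21 11 x [-84. -76. -70.] z [162. 167. 170.]
top -16 8 x [-84. -81. -72.] z [159. 167. 170.]
top -11 21 x [-84. -76. -65.] z [163. 167. 173.]
top -6 8 x [-86. -83. -80.] z [165. 167. 172.]
scene -66 6 x [-84. -81. -77.] z [164. 168. 170.]
scene -61 19 x [-84. -79. -67.] z [161. 167. 171.]
scene -56 16 x [-80. -72. -66.] z [166. 168. 171.]
scene -51 4 x [-82. -81. -67.] z [164. 166. 169.]
scene -46 19 x [-82. -73. -68.] z [154. 166. 167.]
scene -41 13 x [-83. -76. -71.] z [164. 166. 167.]
scene -36 15 x [-83. -77. -69.] z [164. 166. 168.]
scene -31 11 x [-82. -75. -69.] z [166. 167. 168.]
scene -26 11 x [-82. -76. -69.] z [165. 167. 168.]
scene -21 7 x [-82. -80. -73.] z [165. 166. 168.]
scene -16 15 x [-82. -71. -66.] z [165. 167. 171.]
scene -11 19 x [-85. -79. -71.] z [163. 166. 169.]
scene -6 3 x [-83. -81. -79.] z [168. 169. 169.]
```

View pics/f5.png

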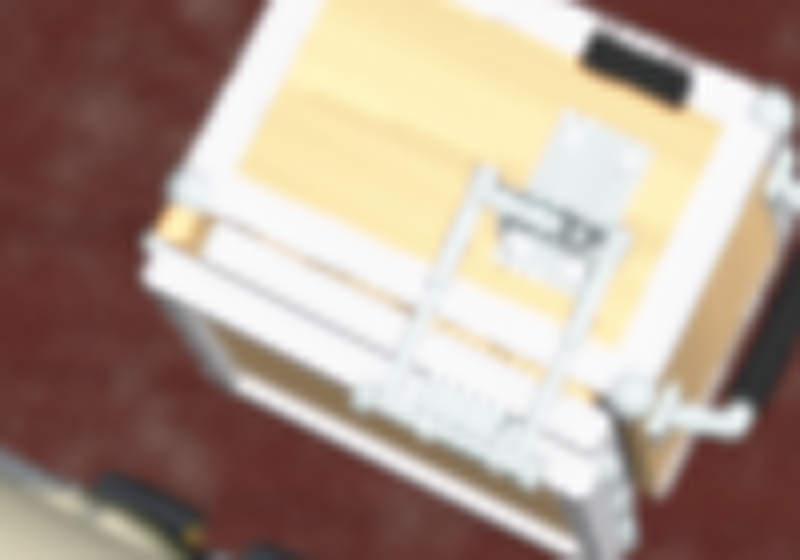

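```bash
python3 - <<'E'
from h import *
from scipy.optimize import least_squares
C={"top":[593.5,-75.2,np.radians(-21.4)],"scene":[592.5,-78.6,np.radians(-21.2)]}
def proj(n,p): m=M(C[n]+[0,0]); return w2px(n,[*m.case(p[0],p[1]),p[2]])[0]
def tri(obs):
    f=least_squares(lambda p:np.concatenate([proj(n,p)-o for n,o in obs.items()]),[-80,-32,160]); return f.x.round(1),f.fun.round(1)
F4=lambda x,y:np.array([95+y/7-.43,210+x/7-.43]); F5=lambda x,y:np.array([170+y/8-.44,170+x/8-.44])
C1=lambda x,y:np.array([60+y/3-.33,160+x/3-.33]); C2=lambda x,y:np.array([140+y/4-.38,100+x/4-.38])
print("start knobL",tri({"scene":C1(455,236),"top":C2(565,120)}),"R",tri({"scene":C1(468,288),"top":C2(645,157)}))
print("knobL",tri({"scene":F4(255,330),"top":F5(367,395)}),"R",tri({"scene":F4(266,450),"top":F5(530,480)}))
print("pinL",tri({"scene":F4(492,280),"top":F5(485,175)}),"R",tri({"scene":F4(518,378),"top":F5(620,240)}))
for th in (1.3,1.5,1.7,1.9): print(th,[((proj("scene",(-15.5+60*np.cos(th),-32+s,163+60*np.sin(th)))-[95,210])*7+3).round() for s in (-12,12)])
im,d=r.snapshot("scene"); im2,_=r.snapshot("top")
a=cv2.resize(im[128:168,238:268,::-1],None,fx=14,fy=14,interpolation=cv2.INTER_CUBIC)
b=cv2.resize(im2[205:245,205:245,::-1],None,fx=10,fy=10,interpolation=cv2.INTER_CUBIC); b=cv2.copyMakeBorder(b,0,160,0,0,0)
o=np.hstack([a,b[:560]]); o=np.clip((o.astype(float)-120)*1.9,0,255).astype(np.uint8); cv2.imwrite("pics/f6.png",o)
E
```

```text
start knobL (array([ 50.2,  -5.7, 162.7]), array([ 0. , -0.1, -0.2,  0.1])) R (array([ 50.6, -57.5, 161.4]), array([ 0.1, -0.2, -0.3,  0.1]))
knobL (array([-81.3,  -5.9, 166.6]), array([-0.,  0.,  0., -0.])) R (array([-82.3, -58.9, 167.6]), array([ 0.1, -0.4, -0.4,  0.1]))
pinL (array([-13.1, -10.7, 182.6]), array([-0.1,  0.4,  0.5, -0.2])) R (array([-11.9, -53.6, 182.2]), array([ 0.1, -0.2, -0.2,  0.1]))
1.3 [array([242., 559.]), array([187., 548.])]
1.5 [array([239., 515.]), array([184., 505.])]
1.7 [array([243., 471.]), array([188., 461.])]
1.9 [array([254., 427.]), array([199., 419.])]
```

View pics/f6.png

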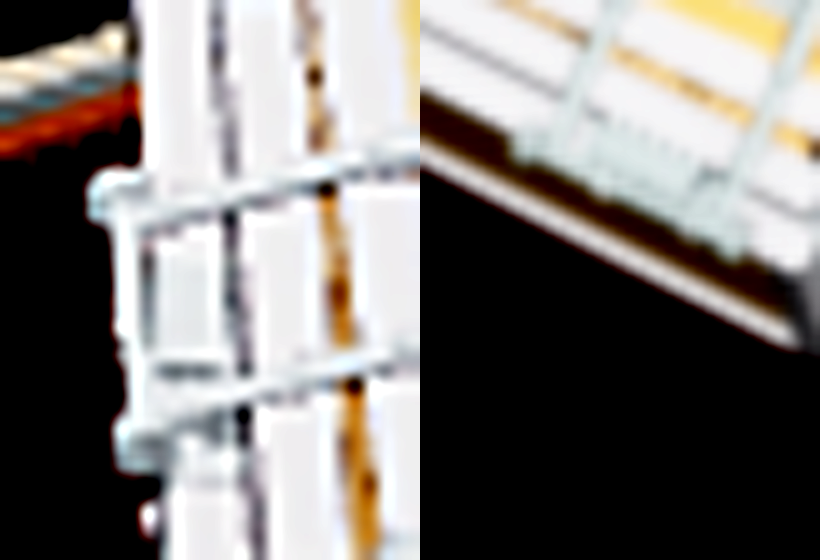

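The bar is fully visible over the front edge of the keeper, on the left crop at column 130 (rows 190–440). Triangulation puts it at z≈168, so it sits on the lip, not under it. I'll regrip, draw it well forward, lower it and let the loop fall in front of the leaf. The lever can then draw it in under the lip.

```bash
python3 - <<'E'
from h import *
r.gripper_to(1.0,20)
r.move_linear(tcp(-83.5,225),feed=250)
print(r.move_linear(tcp(-83.5,168,h=6),feed=80,threshold=6)); st(); 
r.gripper_to(0.0,20); print(r.current_finger_gap()); st("gripped"); print(bar())
for x,z in ((-85,174),(-96,173),(-95,152)):
    print(r.move_linear(tcp(x,z,h=6),feed=60,threshold=15),bar(),r.current_finger_gap(),np.round(r.current_ft_force(),1))
E
```

```text
False
 t 34.6 pos [505.  -77.  162.7] f [-0.4  0.2 -0.1]
0.6523894222521345
gripped t 35.2 pos [504.7 -76.7 162.1] f [1.3 2.1 0.2]
[-83.4 -31.8 167. ]
False [-84.9 -31.8 173.3] 0.6482743872673188 [ 2.   3.1 -1.9]
False [-96.3 -32.  171.8] 0.649775283942223 [ 0.5  1.9 -2.6]
False [-93.4 -32.1 151.3] 0.6446918956054052 [3.8 1.2 2.3]
```

```bash
python3 - <<'E'
from h import *
r.gripper_to(1.0,20); r.hold(.2)
r.move_linear(tcp(-135,153),feed=150); r.move_linear(tcp(-170,290),feed=300); r.gripper_to(0.0,20); st()
im,d=r.snapshot("scene"); im2,_=r.snapshot("top")
a=cv2.resize(im[110:170,230:310,::-1],None,fx=7,fy=7,interpolation=cv2.INTER_CUBIC)
cv2.imwrite("pics/f7.png",np.clip((a.astype(float)-90)*1.55,0,255).astype(np.uint8))
rr,cc=np.mgrid[0:420,0:560]
for n in ("top","scene"):
    im,d=r.snapshot(n); P=px2w(n,np.c_[rr.ravel(),cc.ravel()],d.ravel()); P=P[d.ravel()>0]; q=np.c_[(P[:,:2]-P0[:2])@rot(CY),P[:,2]]
    for lab,s in (("lever",(q[:,0]<-20)&(q[:,0]>-90)&(abs(q[:,1]+32)<13)&(q[:,2]>190)&(q[:,2]<240)),("bar",(q[:,0]<-84)&(q[:,0]>-110)&(abs(q[:,1]+32)<32)&(q[:,2]>130)&(q[:,2]<175))):
        print(n,lab,s.sum(),np.percentile(q[s],[5,50,95],axis=0).round(1).tolist() if s.any() else "")
E
```

```text
t 39.4 pos [424.  -45.4 285.1] f [ 0.1 -0.3 -0.5]
top lever 74 [[-65.5, -40.9, 190.9], [-58.4, -29.9, 198.3], [-48.5, -20.8, 203.0]]
top bar 70 [[-91.7, -57.8, 144.3], [-88.3, -30.3, 149.0], [-85.0, -3.5, 152.2]]
scene lever 86 [[-64.9, -44.0, 191.3], [-57.4, -33.3, 197.7], [-48.7, -21.1, 202.6]]
scene bar 72 [[-91.4, -60.6, 143.7], [-88.0, -34.4, 149.0], [-84.8, -6.0, 151.8]]
```

View pics/f7.png

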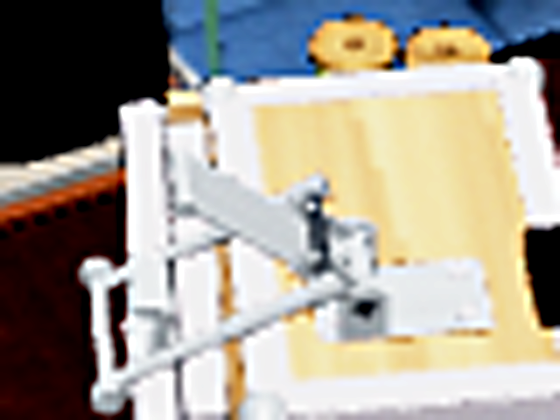

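The loop now hangs in front of the leaf: bar at crop columns 95–105, depth says x≈-89 and z≈148, clearly below the lip. The lever is at its front stop. Now I push the lever back to upright and check the bar.

```bash
cat >> h.py <<'E'
O0=ori()
def fin(x,z): return [*M(P0+[0,0]).case(x-9,-32),z]   # lower rear corner of the closed fingers at case x, height z
def lev(th,rho=50,add=0): return fin(-15.5+rho*np.cos(th)-(1.5+add)*np.sin(th),163+rho*np.sin(th)+(1.5+add)*np.cos(th))
def fc(): f=np.array(r.current_ft_force()); return np.r_[f[:2]@rot(CY),f[2]].round(1)
def knobs():
    rr,cc=np.mgrid[0:420,0:560]
    for n in ("top","scene"):
        im,d=r.snapshot(n); P=px2w(n,np.c_[rr.ravel(),cc.ravel()],d.ravel()); P=P[d.ravel()>0]; c={"top":[593.5,-75.2],"scene":[592.5,-78.6]}[n]; q=np.c_[(P[:,:2]-c)@rot(CY),P[:,2]]
        for lab,s in (("knobR",abs(q[:,1]+57)<4),("mid",abs(q[:,1]+32)<11),("knobL",abs(q[:,1]+7)<4)):
            s=s&(q[:,0]<-62)&(q[:,0]>-105)&(q[:,2]>151)&(q[:,2]<180)
            print(n,lab,s.sum(),np.percentile(q[s][:,[0,2]],[5,50,95],axis=0).round(1).tolist() if s.any() else "")
E
python3 - <<'E'
from h import *
r.goto(fin(-95,235),O0); print(r.move_linear(fin(-90,190),feed=200,threshold=8)); st()
for x,z in ((-64,190),(-50,193),(-35,198),(-22,203)):
    s=r.move_linear(fin(x,z),feed=60,threshold=15); print(x,z,s,fc())
    if s: break
for th in (1.5,1.4):
    s=r.move_linear(lev(th),feed=50,threshold=15); print(th,s,fc())
    if s: break
st(); knobs()
E
```

```text
False
 t 40.4 pos [488.7 -70.6 191.3] f [ 0.7 -0.1  1. ]
-64 190 True [-4.6 -0.5  3.6]
1.5 True [-5.4 -0.9  4.9]
 t 41.2 pos [512.5 -79.9 192.1] f [-5.3  1.2  4.9]
top knobR 4 [[-91.4, 152.3], [-89.1, 152.6], [-86.5, 155.4]]
top mid 0 
top knobL 2 [[-89.2, 152.8], [-87.8, 153.1], [-86.3, 153.3]]
scene knobR 15 [[-87.8, 151.4], [-77.1, 153.6], [-63.3, 158.9]]
scene mid 56 [[-79.4, 152.2], [-73.4, 165.5], [-69.2, 168.0]]
scene knobL 10 [[-88.3, 151.2], [-81.3, 152.3], [-64.7, 160.1]]
```

The finger jammed on the tip by friction, since the tip must rise as it goes back. I'll follow the tip's arc instead.

```bash
python3 - <<'E'
from h import *
tip=lambda th,e=0,dz=-12: fin(-15.5+60*np.cos(th)-2*np.sin(th)+e,163+60*np.sin(th)+dz)
r.move_linear(tip(2.45,-6),feed=80); print(fc())
r.move_linear(tip(2.45,-1),feed=60,threshold=12); print(fc())
ok=True
for th in (2.3,2.1,1.9,1.7,1.57):
    s=r.move_linear(tip(th,1),feed=60,threshold=15); print(th,s,fc())
    if s: ok=False;break
if ok:
    s=r.move_linear(lev(1.4),feed=50,threshold=15); print(s,fc())
st(); knobs()
E
```

```text
[-0.3  0.7 -0.5]
[-9.7  0.1  6.7]
2.3 True [-0.1  0.9  0. ]
 t 42.1 pos [518.7 -82.2 196.6] f [0.2 0.8 0. ]
top knobR 10 [[-89.0, 151.8], [-84.3, 153.1], [-78.6, 155.3]]
top mid 0 
top knobL 2 [[-87.1, 153.0], [-85.7, 153.0], [-84.3, 153.1]]
scene knobR 20 [[-87.2, 151.2], [-76.2, 154.2], [-65.1, 159.6]]
scene mid 57 [[-79.5, 151.8], [-73.7, 165.5], [-69.2, 167.5]]
scene knobL 16 [[-88.2, 151.2], [-81.2, 153.6], [-62.2, 160.1]]
```

```bash
python3 - <<'E'
from h import *
tip=lambda th,e=0,dz=-12: fin(-15.5+60*np.cos(th)-2*np.sin(th)+e,163+60*np.sin(th)+dz)
ok=True
for th in (2.2,2.05,1.9,1.75,1.57):
    s=r.move_linear(tip(th,1),feed=60,threshold=25); print(th,s,fc())
    if s: ok=False;break
if ok:
    s=r.move_linear(lev(1.4),feed=50,threshold=20); print(s,fc())
st(); knobs()
E
```

```text
2.2 False [-0.2  0.1  0.6]
2.05 False [-0.7 -0.6 -0.5]
1.9 False [ 0.6  0.3 -0.1]
1.75 False [-0.5 -0.6 -0.2]
1.57 False [-0.5 -0.1  0.6]
False [-1.2  0.2 -0.9]
 t 44.0 pos [ 565.3 -100.5  212.4] f [-1.   0.6 -0.9]
top knobR 17 [[-77.3, 151.9], [-72.4, 153.9], [-63.5, 159.4]]
top mid 0 
top knobL 0 
scene knobR 21 [[-77.5, 151.3], [-73.3, 153.6], [-65.4, 156.8]]
scene mid 67 [[-76.8, 151.9], [-71.5, 164.5], [-66.8, 167.4]]
scene knobL 5 [[-78.0, 151.5], [-73.8, 154.0], [-62.5, 157.5]]
```

The bar is now under the lip: knobs at x≈-75 with tops at or below 157, and the lip at 166. Next I drive the lever down.

```bash
python3 - <<'E'
from h import *
ok=True
for th in (1.2,1.0,.8,.6,.4,.25,.12,0.0):
    s=r.move_linear(lev(th,52,0 if th else -.0),feed=60,threshold=30); print(th,s,fc(),[round(v,1) for v in r.current_tool_pos()][2])
    if s: ok=False;break
if ok:
    print(r.move_linear(lev(0,52,-3),feed=25,threshold=12),fc()); st()
    r.hold(.2); r.move_linear(lev(0,52,40),feed=150); r.goto(fin(-120,300),O0)
    st(); knobs(); print(fit_leaf("scene",[(.0,.0),(.05,.02)]))
    im,d=r.snapshot("scene"); im2,_=r.snapshot("top")
    a=cv2.resize(im[105:175,225:325,::-1],None,fx=8,fy=8,interpolation=cv2.INTER_CUBIC)
    cv2.imwrite("pics/f8.png",np.clip((a.astype(float)-90)*1.55,0,255).astype(np.uint8))
    rr,cc=np.mgrid[0:420,0:560]; P=px2w("scene",np.c_[rr.ravel(),cc.ravel()],d.ravel()); q=np.c_[(P[:,:2]-[592.5,-78.6])@rot(CY),P[:,2]]
    for a in range(-20,50,10):
        s=(d.ravel()>0)&(abs(q[:,1]+32)<9)&(abs(q[:,0]-a-5)<5)&(q[:,2]>140); print(a,s.sum(),np.median(q[s][:,2]).round(1))
E
```

```text
1.2 False [-1.6  0.7 -0.1] 211.9
1.0 False [-1.8  0.6 -0.2] 207.4
0.8 False [-0.2  0.1 -0.6] 201.1
0.6 False [-0.9 -0.5  0.2] 193.2
0.4 False [0.3 0.1 0.2] 184.1
0.25 False [ 0.5 -0.6 -0.3] 176.9
0.12 False [-0.2  0.9 -0. ] 170.3
0.0 False [-2.6 -0.6 11.1] 166.3
True [-1.9 -0.1  8.3]
 t 46.7 pos [ 607.5 -117.   166.4] f [-1.8  0.6  8.3]
 t 48.1 pos [461.7 -60.3 299. ] f [-0.  -0.  -0.6]
top knobR 4 [[-68.3, 151.8], [-66.7, 153.0], [-63.9, 154.5]]
top mid 1 [[-69.6, 168.4], [-69.6, 168.4], [-69.6, 168.4]]
top knobL 0 
scene knobR 16 [[-75.4, 152.3], [-69.8, 153.9], [-65.0, 156.6]]
scene mid 61 [[-75.0, 152.3], [-69.8, 164.8], [-65.7, 167.9]]
scene knobL 7 [[-76.1, 151.7], [-71.8, 154.6], [-62.7, 156.6]]
('scene', array([-0.005,  0.008]), np.float64(1.35), 462)
-20 26 166.4
-10 35 165.2
0 31 166.0
10 53 164.7
20 59 164.8
30 50 165.0
40 33 167.2
```

View pics/f8.png

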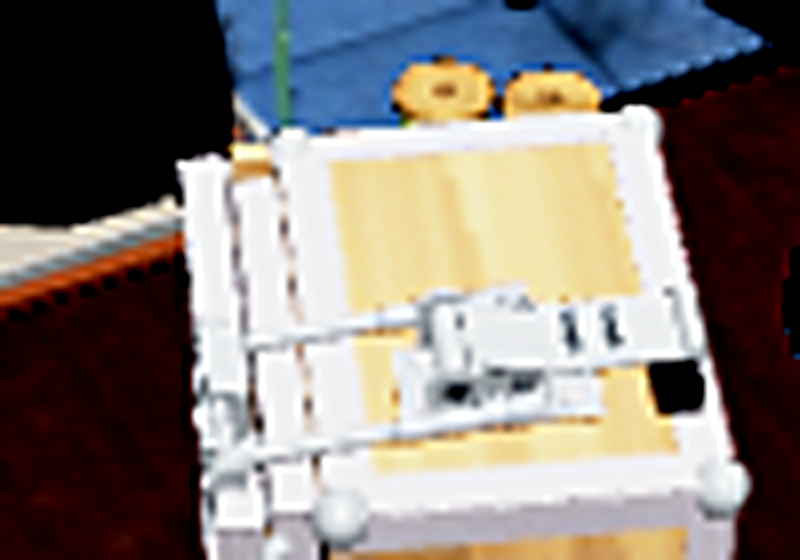

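The lever lies flat along the case top, level at z≈165 throughout. The bar is hidden under the lip, at (215,400) in the picture. The leaf has been drawn to about 0 and the gripper is clear, so I'm handing in.

```bash
python3 -c "
from workcell import r
print(r.hand_in())"
```

```text
the job is handed in; nothing more can be done
None
```

The job is handed in: the inner leaf is folded, both leaves are shut, the loop is hooked under the keeper and the lever is flat. My last camera check agreed with all of this, the bystanders were never approached, and no verdict came back.

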